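# Find the full clay box by its weight and put it on the ware board

### The arm

A 7-joint arm with a two-finger parallel gripper is mounted at the origin on the work surface. World frame = base frame: x ahead of the robot, y to its left, z up, the work surface at z = 0. Lengths are in m, angles in rad, forces in N, time in s.
With the tool pointing down it reaches from about 0.4 to 0.875 m from the base axis. Payload 19.3 kg.
Tool frame: the origin (TCP) lies on the centre line of the jaws, within the pads' length; the fingertips stand 8 mm ahead of it and the grasp point (between the pads) lies 11 mm behind it; z points along the fingers, y is the line along which they close (so a half turn about z gives the same grasp; the last joint's range is limited). The gripper opens to 85 mm and grips with 20 to 120 N. Pads are 22 mm wide; open, the fingers measure 114 mm over their backs; the gripper's body (76 mm by 85 mm) begins 54 mm behind the grasp point. The pads swing forward as they close: fully open they stand 13 mm farther back than shut.
Start: joints at [-0.07, 0.521, -0.036, 1.599, 0.021, 1.021, -0.113], TCP at [0.625, -0, 0.239] pointing down, gripper open.
Joint ranges: [-2.91, 2.91], [-0.3, 2.13], [-1.5, 1.42], [0.17, 2.43], [-1.26, 4.41], [0.16, 1.93], [-2.52, 2.52]. Speed limits (rad/s): [1.89, 1.89, 2.39, 2.39, 3.01, 3.01, 3.01].

### API

Orientations are given as [roll, pitch, yaw] about the fixed x, y, z axes, in that order (R = Rz(yaw) Ry(pitch) Rx(roll)).
In Python, from workcell import status, grab_frame, camera_params, bot, search_frame, silhouettes gives the robot as it stands.
- The arm moves only by the shell command python3 -m creep 'ROWS' [FORCE]. ROWS is JSON, a list of rows, each a list of 5 numbers: the shift along the tool's x, y, z in units of 60 mm (1.0 is 60 mm), then the turn about the tool's z in units of 8 degrees (1.0 is 8 degrees), then the opening, from 0 (shut) to 1 (fully open). In form: [[x, y, z, twist, hand], ...]. A call has 1 to 5 rows; each row is the pose to reach, as a shift and turn from the pose commanded when the call began, along the tool's axes at that moment; what a row does not reach only later rows make up. A row lasts 1/8 s, in which the tool goes at most 62.5 mm and 10.7 degrees, less where a joint would pass 70% of its speed; a pose out of reach is approached as far as the arm can. A call with a gripper value outside its range is refused whole. The fingers move at their own pace and stop on an object; FORCE is the grip in N (left out, the last holds). Time passes only in rows, so rows that repeat a pose let the fingers close. It gives the time, the measured TCP pose, the force, the opening and the grip force at its end, in the units of the state.
- status.observe(): the state, without advancing time (a new reading comes with each control period).
- grab_frame(name): name is "scene" or "side" or "wrist"; returns the picture (420x560x3 uint8, blue, green, red); there is no depth.
- camera_params(name): a dict with "K" (3x3 intrinsics, pixels), "k1" (the pictures are not rectified: a ray, as slopes to the right and down, at radius r is drawn at 1 + k1 r^2 times it, then the intrinsics apply), "rvec" (rotation vector, rad) and "tvec" (3), from world to camera coordinates, as OpenCV has them; the wrist camera has in their place "tool_from_camera" (4x4, takes a point from camera to tool coordinates, whose origin is the TCP and whose axes are the flange's). Camera axes: x right, y down, z forward; pixel columns grow to the right and rows downward; lengths in m; the calibration is good to about 2 mm. A picture is of the moment at which its call begins: read the wrist's pose just before it. camera_params takes no time and is no camera call.
- bot.job_done(): hands the job in; it is judged then, once.
Trained networks look in the newest picture that a camera, given by its name, has taken for a name from the list of things; names that differ only in an ending like _2 or _b are one class to them, and where a whole thing is asked for, a point or a joint stands for the part that bears it (a point fixed in the world has none). Each returns a list of dicts, best first, with "p" (0 to 1); they miss things now and then, are a little off and sometimes report something else, mostly with a low value. They report only what shows in the picture. A call takes as long as a camera call. They do not tell look-alikes from the thing itself.
- search_frame(camera, name): "extent" ([left, top, right, bottom] as shares, 0 to 1, of the picture: columns of its width, rows of its height, round what is visible of it).
- silhouettes(camera, name): "mask" (420x560 bool, what is visible of it) and "extent" ([left, top, right, bottom] as shares, 0 to 1, of the picture: columns of its width, rows of its height, round what is visible of it).
The state is a dict: "clock": time; "qpos": joint angles; "qd": joint speeds; "joint_efforts": joint torques, N m; "position": TCP position; "tool_rot": TCP orientation; "force": force on the tool from outside, world axes, zero at the start; "moment": the same for the moment, N m; "grip_width": finger opening in m; "finger_force": force on a finger pad.
Only numpy, scipy, OpenCV 4.12 (cv2) and the standard library are available. Lean on these libraries where they do the work, as an engineer would, in place of code of your own. Each camera call takes 0.05 s, during which the arm holds its last target. There are 200 camera calls.

### The job

Two identical lidded boxes stand on the potter's bench: one holds a lump of clay, the other is practically empty. Lift one box slightly at one end by its ball knob, the other end staying on the table, to feel whether it is the heavy one, and let it down again; then carry the full box by its middle handle to the clear part of the grey ware board and stand it flat there, lengthwise along the board and centred on the clear part. Leave the empty box where it stands and do not disturb the pot on the board.

Things in the scene. Friction and masses are not known exactly. Their poses are not given: they have to be found in the camera images.
- box_a_handle (a point): Grip point of the middle handle of a closed plywood box (180 long, 110 wide, lid top 75 mm up; a twin of the other), 98 mm above its underside. x along the box, y across, z up. Handle: dark wooden batten 70 mm long (x), 18 mm wide (y), from the lid to 110 mm up; pinch across y to carry. Centre of mass below it. Full box 0.77 to 0.93 kg, empty 0.23 to 0.30 kg.
- box_a_knob (a point): Centre of this box's wooden ball knob, 28 mm across, on a thin stem at the lid's -x end, 70 mm from the handle point, 105 mm above the underside; axes as the box. Pinch it across y; raise it 16 mm while following the tilt 7 mm towards the handle: this end lifts, the box swinging about the ball. The tool then bears 40 to 80% of the weight: 3 to 7 N if full, 1 to 2.4 N if empty.
- box_b_handle (a point): Grip point of the middle handle of a closed plywood box (180 long, 110 wide, lid top 75 mm up; a twin of the other), 98 mm above its underside. x along the box, y across, z up. Handle: dark wooden batten 70 mm long (x), 18 mm wide (y), from the lid to 110 mm up; pinch across y to carry. Centre of mass below it. Full box 0.77 to 0.93 kg, empty 0.23 to 0.30 kg.
- box_b_knob (a point): Centre of this box's wooden ball knob, 28 mm across, on a thin stem at the lid's -x end, 70 mm from the handle point, 105 mm above the underside; axes as the box. Pinch it across y; raise it 16 mm while following the tilt 7 mm towards the handle: this end lifts, the box swinging about the ball. The tool then bears 40 to 80% of the weight: 3 to 7 N if full, 1 to 2.4 N if empty.
- board_spot (a point): Centre of the clear part of the grey ware board, on its upper face, 18 mm above the table. Fixed board, 330 by 210 mm; x along its length, z up; it reaches from here 115 mm to -x, 215 mm to +x and 105 mm either way in y. The full box goes with its middle over this point, its length along x (either way round).
- pot_mid (a point): Middle, half-way up, of a small open terracotta cup, 60 mm across and 60 mm high, that stands on the ware board about 160 mm from board_spot towards +x. To be left alone.
Mind the look-alikes: they are no part of the job. What is shaped like the part that bears box_b_handle but blue or purple is not meant.

How it is judged:
By the outcome, as a careful person would: the job done as asked, in the order asked, and still so for the second after the job is handed in, with the robot touching nothing.
It also fails if it takes over 54 s, if anything falls off the work surface, if the arm or the gripper's body presses on something with over 40 N, if the wrist force passes 120 N, or if a joint passes its speed limit or range.

## Working session

There is one attempt and no reset: what is moved stays moved. The work goes in short steps, Python scripts to look and compute and a shell command to move; the robot and the scene stay as the last step left them, time stands still between calls to the robot, and variables do not carry over. Pictures are saved under pics/ and viewed, at most 10 in all, crops included, and the job is handed in when it is done.

```bash
ls; mkdir -p pics
python3 - <<'E'
from workcell import status, grab_frame, camera_params
import cv2,numpy as np
s=status.observe();print(s)
ims=[]
for n in ("scene","side"):
    im=grab_frame(n);cv2.imwrite(f"pics/{n}0.png",im)
    print(n,camera_params(n))
print(camera_params("wrist"))
E
```

```text
pics
{'clock': 0.0, 'qpos': array([-0.07017717,  0.52200934, -0.03635819,  1.6000204 ,  0.02122029,
        1.02108758, -0.11278318]), 'qd': array([ 0.00022388, -0.00114222,  0.00118524,  0.00017164,  0.00209314,
       -0.000287  ,  0.00109564]), 'joint_efforts': array([-4.24098413e-03, -9.27110124e+01,  1.97758444e+00, -3.69928443e+01,
        1.76317629e-02,  8.19846697e-03, -6.58496788e-05]), 'position': array([ 6.24665986e-01, -3.87123532e-05,  2.38723860e-01]), 'tool_rot': array([-3.14045678e+00,  8.33877564e-05,  1.57081793e+00]), 'force': array([-0.22265935,  0.69978031, -0.69882448]), 'moment': array([0.01962061, 0.00536569, 0.00896608]), 'finger_force': 0.0, 'grip_width': 0.08529287001795562}
scene {'K': array([[431.08126709,   0.        , 278.9601344 ],
       [  0.        , 431.08126709, 212.07932749],
       [  0.        ,   0.        ,   1.        ]]), 'k1': -0.07365372492464786, 'rvec': array([ 0.69912774,  2.59237599, -1.18545691]), 'tvec': array([ 0.4587121 , -0.06839023,  1.57521528])}
side {'K': array([[538.77927982,   0.        , 282.98481398],
       [  0.        , 538.77927982, 217.1960747 ],
       [  0.        ,   0.        ,   1.        ]]), 'k1': 0.00032307346323196277, 'rvec': array([ 2.14811396, -0.07740425,  0.0598223 ]), 'tvec': array([-0.49764547,  0.05346689,  1.70982224])}
{'K': array([[307.33609069,   0.        , 285.3203982 ],
       [  0.        , 307.33609069, 212.04367244],
       [  0.        ,   0.        ,   1.        ]]), 'k1': -0.04665723546118101, 'tool_from_camera': array([[-1.85474844e-04, -9.51907969e-01, -3.06384047e-01,
         7.91623964e-02],
       [ 9.99999815e-01,  9.61985933e-07, -6.08355865e-04,
        -7.26537527e-04],
       [ 5.79393533e-04, -3.06384103e-01,  9.51907793e-01,
        -1.35301999e-01],
       [ 0.00000000e+00,  0.00000000e+00,  0.00000000e+00,
         1.00000000e+00]])}
```

View pics/scene0.png

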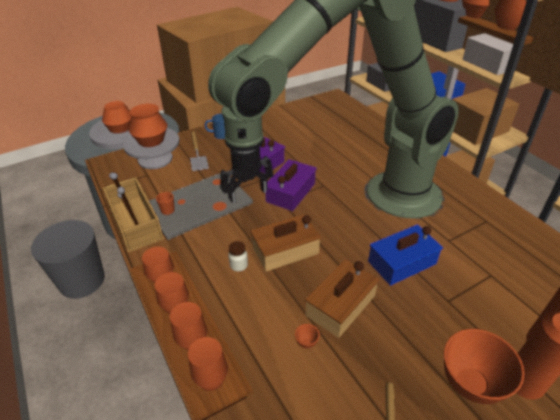

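View pics/side0.png

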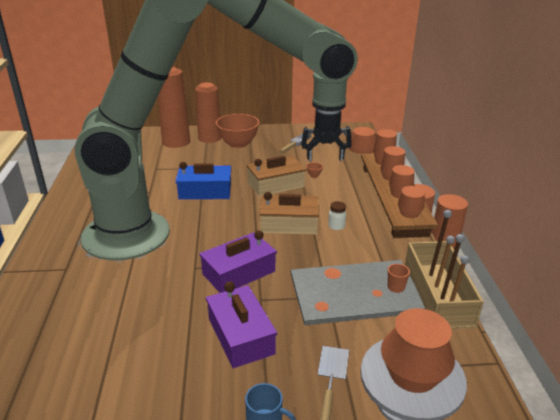

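Scene view: the two plywood boxes are at (286,240) and (343,295). Their look-alikes are blue (405,252), purple (290,183) and purple (262,155). The board is at (200,205), with the cup on it at (166,203). 
Side view: plywood boxes at (290,213) and (277,175), blue (204,180), purple (238,260) and (240,322), board (357,290), cup (398,278). I choose the two natural-wood boxes.

```bash
cat > h.py <<'E'
import numpy as np, cv2
from workcell import camera_params, status
from scipy.spatial.transform import Rotation as R
def cam(n,s=None):
    c=camera_params(n)
    if n=="wrist":
        s=s or status.observe(); T=np.eye(4);T[:3,:3]=R.from_euler('xyz',s['tool_rot']).as_matrix();T[:3,3]=s['position']
        M=np.linalg.inv(T@c['tool_from_camera'])
    else:
        M=np.eye(4);M[:3,:3]=cv2.Rodrigues(c['rvec'])[0];M[:3,3]=c['tvec']
    return c['K'],c['k1'],M
def proj(C,P):
    K,k,M=C; return cv2.projectPoints(np.float64(P).reshape(-1,3),cv2.Rodrigues(M[:3,:3])[0],M[:3,3],K,np.array([k,0,0,0.]))[0][:,0]
def norm(C,p):
    return cv2.undistortPoints(np.float64(p).reshape(-1,1,2),C[0],np.array([C[1],0,0,0.]))[:,0]
def tri(C1,p1,C2,p2):
    X=cv2.triangulatePoints(C1[2][:3],C2[2][:3],norm(C1,p1).T,norm(C2,p2).T);X=(X[:3]/X[3]).T
    e=np.abs(proj(C1,X)-np.reshape(p1,(-1,2))).max(1); return X,e
def onplane(C,p,z):
    n=norm(C,p);Rm=C[2][:3,:3];t=C[2][:3,3];o=-Rm.T@t
    d=np.c_[n,np.ones(len(n))]@Rm; return o+d*((z-o[2])/d[:,2])[:,None]
E
python3 - <<'E'
from workcell import search_frame,silhouettes
import cv2,numpy as np
im={n:cv2.imread(f"pics/{n}0.png") for n in("scene","side")}
for n in im:
  for t in("box_a_handle","box_a_knob","board_spot","pot_mid"):
    try:
      for d in search_frame(n,t)[:8]:print(n,t,round(d['p'],2),(np.array(d['extent'])*[560,420,560,420]).round(1))
    except Exception as e:print(n,t,e)
a=cv2.resize(im["scene"][200:340,230:400],None,fx=4,fy=4,interpolation=cv2.INTER_CUBIC)
b=cv2.resize(im["side"][140:250,230:370],None,fx=4,fy=4,interpolation=cv2.INTER_CUBIC)
cv2.imwrite("pics/c1.png",a);cv2.imwrite("pics/c2.png",b)
E
```

```text
scene box_a_handle 0.83 [305.4 257.1 381.4 339.6]
scene box_a_knob 0.61 [302.4 258.8 379.9 336.7]
scene board_spot 0.85 [148.2 173.2 253.8 242.2]
scene pot_mid 0.56 [156.7 193.1 172.3 216.6]
side box_a_handle 0.7 [246.9 157.9 302.4 191.4]
side box_a_knob 0.93 [247.  155.7 305.  196. ]
side board_spot 0.85 [289.7 260.3 423.9 326.8]
side pot_mid 0.89 [385.6 264.8 409.7 290.7]
```

View pics/c1.png

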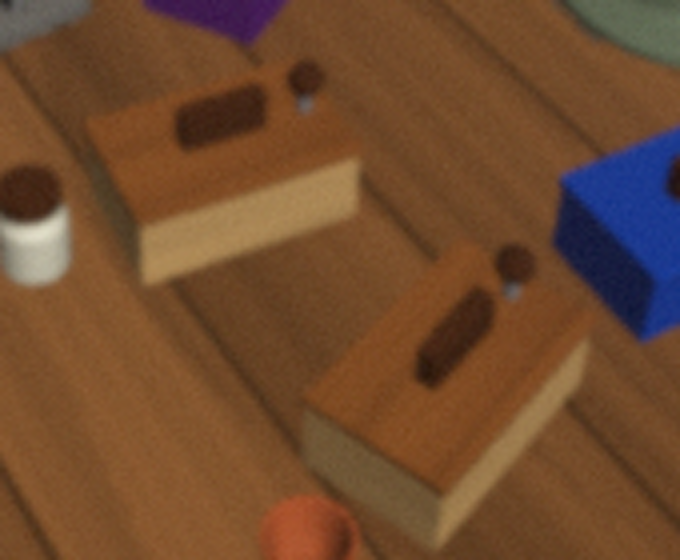

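View pics/c2.png

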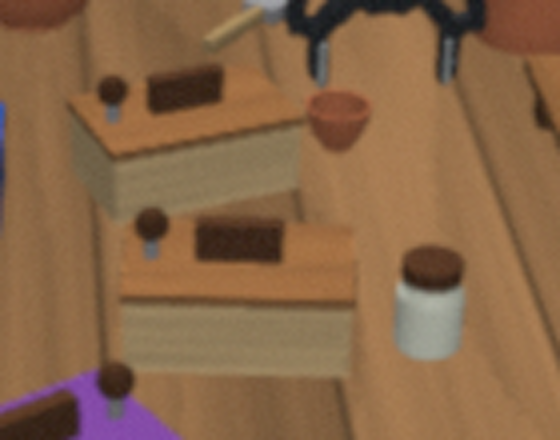

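The crops confirm natural lids. In the scene picture the near box's knob is at (306.5,219.5) and its handle at (285,229); the far box's knob is at (359,266) and its handle at (344,284.5). In the side picture the knobs are at (268,196) and (258,163).

Run:
```python
from h import *
A,B=cam("scene"),cam("side")
f=lambda p:np.array(p)/4+[230,200]; g=lambda p:np.array(p)/4+[230,140]
names="nearknob nearhandle nearlid1 nearlid2 farknob farhandle".split()
p=f([[306,78],[221,117],[88,122],[143,222],[515,264],[456,338]])
q=g([[152,224],[238,241],[355,302],[355,228],[112,91],[185,89]])
X,e=tri(A,p,B,q)
for n,x,r in zip(names,X,e):print(n,x.round(4),r.round(2))
for i in(0,4):
  d=X[i+1]-X[i];print("len",np.hypot(*d[:2]),"yaw",np.degrees(np.arctan2(d[1],d[0])))
# board: silhouettes -> quad
from workcell import silhouettes
for n,C in(("scene",A),("side",B)):
  for t in("board_spot","pot_mid"):
    d=silhouettes(n,t)
    if not d: print(n,t,"none");continue
    m=d[0]['mask'].astype('u1')
    c=max(cv2.findContours(m,0,1)[0],key=cv2.contourArea)
    P=onplane(C,c[:,0].astype(float),.018 if t[0]=='b' else .03)
    r=cv2.minAreaRect(P[:,:2].astype('f4')*1000);print(n,t,len(d),round(d[0]['p'],2),r)
    if t[0]=='b': print(cv2.boxPoints(r).round(0).tolist())
```

```text
nearknob [0.4521 0.0347 0.1047] 0.23
nearhandle [0.5214 0.0265 0.0909] 0.11
nearlid1 [ 0.6052 -0.038   0.0722] 0.71
nearlid2 [0.6197 0.0753 0.0715] 1.04
farknob [0.4303 0.2663 0.1038] 0.01
farhandle [0.4966 0.2905 0.0915] 0.04
len 0.06977810645828353 yaw -6.76344905893303
len 0.07063270517771564 yaw 20.054032476879918
scene board_spot 1 0.62 ((679.156982421875, -312.976318359375), (331.2164306640625, 232.22894287109375), 4.76084041595459)
[[504.0, -211.0], [524.0, -442.0], [854.0, -415.0], [835.0, -184.0]]
scene pot_mid 2 0.78 ((778.6834106445312, -355.0289306640625), (126.90478515625, 59.004512786865234), 85.38668823242188)
side board_spot 2 0.74 ((669.5403442382812, -333.49493408203125), (331.7052307128906, 224.14784240722656), 4.631213665008545)
[[495.0, -235.0], [513.0, -459.0], [844.0, -432.0], [826.0, -208.0]]
side pot_mid 1 0.55 ((792.9658203125, -303.7836608886719), (127.04511260986328, 56.480430603027344), 70.48729705810547)
```

Checks pass: knob z 0.105 and 0.104, lid 0.072, knob to handle 70 mm. The board needs a better view, so I'll move the wrist camera towards it.

```bash
python3 -m creep '[[-0.9,0,0,0,1],[-1.8,0,0,0,1],[-2.6,0,0,0,1],[-2.6,0,0,0,1],[-2.6,0,0,0,1]]'
python3 - <<'E'
from h import *
from workcell import grab_frame
s=status.observe();im=grab_frame("wrist");cv2.imwrite("pics/w1.png",im)
np.save("w1.npy",s,allow_pickle=True);print(s['position'],s['tool_rot'],s['clock'])
im=grab_frame("scene");cv2.imwrite("pics/scene1.png",im)
C=cam("wrist",s)
A=cam("scene")
E
```

```text
clock: 1.32
position: [0.6251, -0.1554, 0.2392]
tool_rot: [3.142, -0.001, 1.571]
force: [0.1, 0.8, -0.3]
grip_width: 0.0853
finger_force: 0.0
[ 0.62506008 -0.15539371  0.23921524] [ 3.14159082e+00 -5.80343247e-04  1.57092026e+00] 1.325
```

View pics/w1.png

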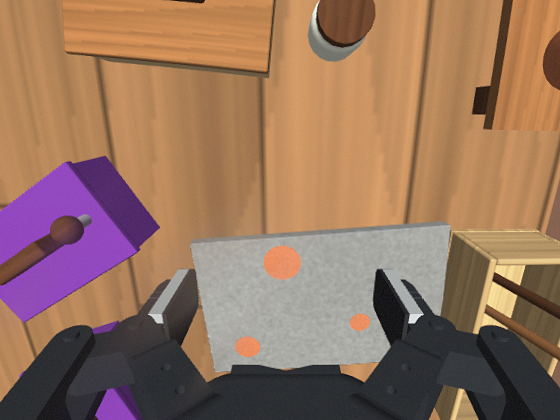

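The wrist view shows the board: its near top edge runs (193,243)–(449,228), the left-hand far corner is at (215,371), and the cup is hidden behind the right finger. The near box's end is at the top.

Run:
```python
from h import *
s=np.load("w1.npy",allow_pickle=True).item();C=cam("wrist",s)
P=onplane(C,[[193,243],[449,228.5],[215,371]],.018)[:,:2];print(P.round(4))
d=P[1]-P[0];L=np.hypot(*d);u=d/L;print("len",L,"yaw",np.degrees(np.arctan2(u[1],u[0])),"wid",np.hypot(*(P[2]-P[0])))
# near lid corner check z=.075
print(onplane(C,[[64,52],[268,73]],.075).round(4))
# refine: fit rect 330x210 so its outline matches in side & scene: overlay
c=np.deg2rad(4.7)
mid=(P[0]+P[1])/2; n=np.array([u[1],-u[0]]); ctr=mid+n*.105;print("centre",ctr)
for nm in("scene1","side0"):
  im=cv2.imread(f"pics/{nm}.png");A=cam(nm[:-1])
  Q=np.array([ctr+a*u*.165+b*n*.105 for a,b in((-1,-1),(1,-1),(1,1),(-1,1))]);q=proj(A,np.c_[Q,np.full(4,.018)])
  im=cv2.resize(im,None,fx=3,fy=3,interpolation=cv2.INTER_CUBIC);cv2.polylines(im,[np.int32((q+.5)*3)],True,(0,255,0),1)
  x,y=(q.min(0)*3-30).astype(int);X,Y=(q.max(0)*3+30).astype(int);cv2.imwrite(f"pics/o_{nm}.png",im[y:Y,x:X]);print(nm,q.round(1).tolist(),x,y)
a,b=[cv2.imread(f"pics/o_{k}.png") for k in("scene1","side0")]
h=max(a.shape[0],b.shape[0]);a,b=[cv2.copyMakeBorder(i,0,h-i.shape[0],0,0,0) for i in(a,b)]
o=np.hstack([a,b]);print(o.shape);cv2.imwrite("pics/o.png",o if o.shape[1]<=800 else cv2.resize(o,(800,int(h*800/o.shape[1]))))
```

```text
[[ 0.5073 -0.232 ]
 [ 0.8299 -0.2125]
 [ 0.5194 -0.4395]]
len 0.32319455030945576 yaw 3.453012791010277 wid 0.20780980683375463
[[ 0.4231 -0.0198  0.075 ]
 [ 0.6085 -0.0409  0.075 ]]
centre [ 0.67488526 -0.32708915]
scene1 [[252.5, 199.4], [165.3, 235.4], [143.0, 201.4], [224.7, 170.8]] 399 482
side0 [[291.1, 269.1], [402.0, 260.5], [427.9, 309.4], [303.6, 320.6]] 843 751
(254, 858, 3)
```

View pics/o.png

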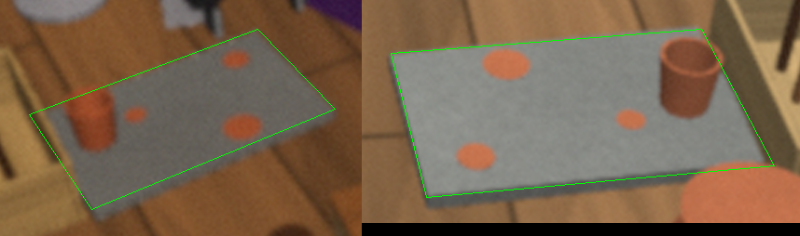

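Run:
```python
from h import *
from scipy.optimize import minimize
s=np.load("w1.npy",allow_pickle=True).item()
V=[("side",cv2.imread("pics/side0.png"),cam("side"),(357,290)),("wrist",cv2.imread("pics/w1.png"),cam("wrist",s),(320,290)),("scene",cv2.imread("pics/scene1.png"),cam("scene"),(200,205))]
D=[]
for n,im,C,sd in V:
  h=cv2.cvtColor(cv2.GaussianBlur(im,(3,3),0),cv2.COLOR_BGR2HSV).astype(int)
  m=((h[...,1]<70)&(h[...,2]>60)&(h[...,2]<190)).astype('u1')
  k,l=cv2.connectedComponents(m);m=(l==l[sd[1],sd[0]]).astype('u1');print(n,m.sum(),cv2.boundingRect(m))
  D.append((n,cv2.convexHull(np.argwhere(m)[:,::-1].astype('f4'))[:,0],C))
def corners(x):
  c,t=np.cos(x[2]),np.sin(x[2]);o=[]
  for z in(.018,0.):
    for a,b in((-.115,-.105),(.215,-.105),(.215,.105),(-.115,.105)):o.append([x[0]+a*c-b*t,x[1]+a*t+b*c,z])
  return np.array(o)
def cost(x,D):
  e=0
  for n,hl,C in D:
    q=cv2.convexHull(proj(C,corners(x)).astype('f4'))
    if n=="wrist":  # only left & top edges usable: points left of 380 & above 330 
      pts=hl[(hl[:,1]<340)&(hl[:,0]<440)]
    else: pts=hl
    d=[abs(cv2.pointPolygonTest(q,(float(p[0]),float(p[1])),True)) for p in pts]
    e+=np.mean(np.minimum(d,3))
  return e
for S in([0],[1],[2],[0,1],[0,1,2]):
  r=minimize(cost,[.628,-.329,.06],args=([D[i] for i in S],),method="Nelder-Mead",options=dict(initial_simplex=[[.628,-.329,.06],[.638,-.329,.06],[.628,-.319,.06],[.628,-.329,.1]],xatol=1e-5,fatol=1e-4))
  print(S,r.x.round(4),np.degrees(r.x[2]).round(2),round(r.fun,3))
```

```text
side 5613 (291, 260, 134, 65)
wrist 30467 (118, 221, 333, 153)
scene 2937 (151, 173, 101, 66)
[0] [ 0.6241 -0.3245  0.0597] 3.42 0.647
[1] [ 0.6255 -0.3296  0.0772] 4.43 0.579
[2] [ 0.6296 -0.3335  0.0759] 4.35 1.012
[0, 1] [ 0.6255 -0.3296  0.0772] 4.43 1.465
[0, 1, 2] [ 0.6255 -0.3296  0.0772] 4.43 2.656
```

Board spot is about (0.626, −0.329), yaw about 4°. The near box's yaw is about −6.6°. I'll go above the near knob, turning the tool to yaw 173.4°.

```bash
python3 -m creep '[[0.7,-0.6,0,-1.3,1],[1.5,-1.3,0,-2.6,1],[2.3,-2.0,0,-3.9,1],[3.0,-2.6,0,-5.2,1],[3.17,-2.88,0,-6.5,1]]'; python3 -m creep '[[0,0,0,-1.3,1],[0,0,0,-2.6,1],[0,0,0,-3.93,1],[0,0,0,-3.93,1],[0,0,0,-3.93,1]]'
python3 - <<'E'
from h import *
from workcell import grab_frame
s=status.observe();im=grab_frame("wrist");cv2.imwrite("pics/w2.png",im)
C=cam("wrist",s);print(s['position'],s['tool_rot'],s['qpos'][6])
print(proj(C,[[.4521,.0347,.1047],[.5214,.0265,.11],[.6085,-.0409,.075]]).round(1))
E
```

```text
clock: 2.05
position: [0.4503, 0.0375, 0.2398]
tool_rot: [3.141, 0.0, 2.49]
force: [1.0, -1.2, -0.3]
grip_width: 0.0855
finger_force: 0.0
clock: 2.68
position: [0.4521, 0.0345, 0.2394]
tool_rot: [3.142, 0.0, 3.023]
force: [-0.5, -0.2, -0.3]
grip_width: 0.0856
finger_force: 0.0
[0.45213229 0.03453022 0.23936607] [3.14156058e+00 1.01694191e-04 3.02325277e+00] 1.110284282855894
[[284.9 204.2]
 [285.  274.8]
 [237.1 330.6]]
```

View pics/w2.png

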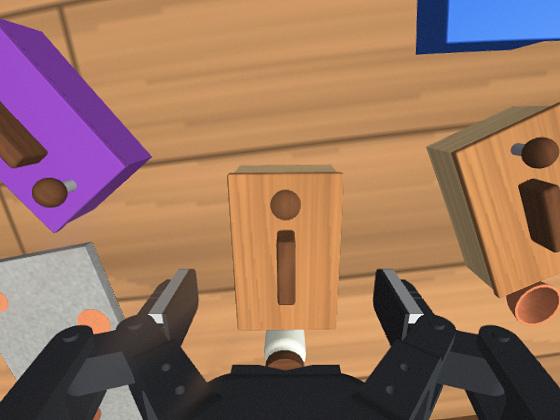

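Knob seen at (285,205), predicted (285,204), and the handle lies straight below it. So the aim and turn are right; the white jar stands off the far end. Descending and gripping.

```bash
python3 -m creep '[[0,0,0.7,0,1],[0,0,1.4,0,1],[0,0,2.0,0,0.7],[0,0,2.43,0,0.6],[0,0,2.43,0,0.6]]' 40; python3 -m creep '[[0,0,0,0,0.2],[0,0,0,0,0.2],[0,0,0,0,0.2],[0,0,0,0,0.2],[0,0,0,0,0.2]]' 40
```

```text
clock: 3.35
position: [0.4513, 0.0344, 0.0924]
tool_rot: [-3.141, -0.003, 3.026]
force: [-1.0, -0.2, 0.6]
grip_width: 0.0512
finger_force: 0.0
clock: 3.98
position: [0.4528, 0.0343, 0.0947]
tool_rot: [3.141, 0.002, 3.026]
force: [-2.1, 0.8, 7.8]
grip_width: 0.0253
finger_force: 39.0
```

```bash
python3 -m creep '[[-0.023,0,-0.053,0,0.2],[-0.047,0,-0.107,0,0.2],[-0.07,0,-0.16,0,0.2],[-0.093,0,-0.213,0,0.2],[-0.117,0,-0.267,0,0.2]]' 40; python3 -m creep '[[0,0,0,0,0.2],[0,0,0,0,0.2],[0,0,0,0,0.2],[0,0,0,0,0.2]]';  python3 -c "
from h import *
from workcell import grab_frame
for i in range(6):
  im=grab_frame('side');s=status.observe();print(s['force'].round(2),s['position'].round(4))
cv2.imwrite('pics/side2.png',im);cv2.imwrite('pics/side2c.png',cv2.resize(im[140:250,230:370],None,fx=4,fy=4))"
```

```text
clock: 4.6
position: [0.4591, 0.0333, 0.1097]
tool_rot: [-3.141, -0.0, 3.027]
force: [1.4, -0.2, -7.0]
grip_width: 0.0253
finger_force: 39.6
clock: 5.1
position: [0.459, 0.0334, 0.1094]
tool_rot: [-3.141, -0.0, 3.027]
force: [-0.5, 0.5, -5.7]
grip_width: 0.026
finger_force: 39.7
[-0.88 -0.09 -5.28] [0.459  0.0334 0.1094]
[-1.38 -1.29 -4.66] [0.459  0.0334 0.1094]
[-0.81 -0.18 -5.77] [0.459  0.0334 0.1095]
[-1.48 -0.38 -4.64] [0.459  0.0334 0.1095]
[-1.62  0.6  -4.03] [0.459  0.0334 0.1095]
[-2.2  -0.22 -4.01] [0.459  0.0334 0.1095]
```

View pics/side2c.png

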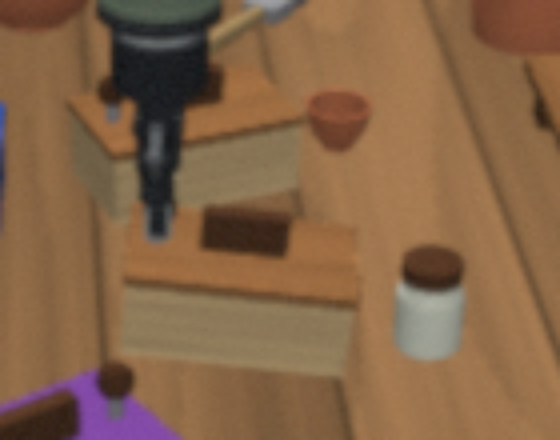

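The crop shows the near box's knob end raised (left bottom edge up from row 370 to 352). The force is still settling, so I'll read it again.

```bash
python3 -m creep '[[0,0,0,0,0.2],[0,0,0,0,0.2],[0,0,0,0,0.2],[0,0,0,0,0.2],[0,0,0,0,0.2]]';  python3 -c "
from h import *
from workcell import grab_frame
for i in range(8):
  im=grab_frame('side');s=status.observe();print(s['force'].round(2),s['moment'].round(2),s['grip_width'])
cv2.imwrite('pics/side3.png',im)
a=cv2.imread('pics/side2.png');print(np.abs(a.astype(int)-im)[150:240,240:330].mean())"
```

```text
clock: 6.02
position: [0.4591, 0.0334, 0.1095]
tool_rot: [-3.142, -0.0, 3.027]
force: [-2.8, -0.2, -4.1]
grip_width: 0.0254
finger_force: 39.8
[-3.63  0.17 -3.28] [0.01 0.73 0.02] 0.026008886905956992
[-2.81 -0.68 -3.26] [-0.01  0.75 -0.02] 0.025604629720860462
[-2.41  0.8  -3.82] [ 0.02  0.85 -0.05] 0.025387632569633004
[-2.62  0.73 -2.43] [ 0.02  0.79 -0.05] 0.02599955826137051
[-3.71 -1.76 -3.43] [ 0.02  0.78 -0.07] 0.025835185744977722
[-3.08 -0.28 -3.28] [0.02 0.79 0.01] 0.025793515398557877
[-3.14  0.04 -3.39] [-0.03  0.84  0.03] 0.02575051004901813
[-2.88 -0.83 -3.54] [0.05 0.8  0.08] 0.026066454543283095
1.8253497942386832
```

Reading is −3.3 N with a sideways push of 3 N. I'll ease the sideways push for a clean reading.

```bash
python3 -m creep '[[0.03,0,0,0,0.2],[0.03,0,0,0,0.2],[0.03,0,0,0,0.2],[0.03,0,0,0,0.2]]';  python3 -c "
from h import *
from workcell import grab_frame
F=[]
for i in range(8):
  grab_frame('side');s=status.observe();F.append(np.r_[s['force'],s['moment']])
print(np.mean(F,0).round(2))"
```

```text
clock: 6.92
position: [0.4575, 0.0336, 0.1095]
tool_rot: [3.141, 0.0, 3.027]
force: [0.6, 0.5, -7.2]
grip_width: 0.0259
finger_force: 39.6
[ 1.04 -0.25 -6.96  0.04 -0.07  0.02]
```

The knob bears 4–7 N depending on the sideways push, against at most 2.4 N for an empty box, so this is the full one. Lowering it and releasing.

```bash
python3 -m creep '[[0.02,0,0.06,0,0.2],[0.04,0,0.12,0,0.2],[0.06,0,0.18,0,0.2],[0.08,0,0.23,0,0.2],[0.09,0,0.26,0,0.2]]'; python3 -m creep '[[0,0,0,0,0.2],[0,0,0,0,0.6],[0,0,0,0,0.6],[0,0,0,0,0.6]]';  python3 -m creep '[[0,0,-0.5,0,0.8],[0,0,-1.2,0,1],[0,0,-1.9,0,1],[0,0,-1.9,0,1]]'
python3 - <<'E'
from h import *
from workcell import grab_frame
s=status.observe();im=grab_frame("wrist");C=cam("wrist",s);print(s['position'],s['tool_rot'])
print(proj(C,[[.4521,.0347,.1047],[.5214,.0265,.11]]).round(1))
# dark handle/knob blobs
h=cv2.cvtColor(im,cv2.COLOR_BGR2HSV);m=((h[...,2]<115)&(h[...,1]>90)).astype('u1');m[:, :225]=0;m[:,350:]=0;m[355:]=0
n,l,st,ce=cv2.connectedComponentsWithStats(m)
for i in range(1,n):
  if st[i,4]>150:print(st[i],ce[i].round(1))
cv2.imwrite("pics/w3.png",im)
E
```

```text
clock: 7.95
position: [0.4522, 0.0342, 0.0944]
tool_rot: [-3.141, 0.001, 3.027]
force: [-15.1, -2.6, 51.8]
grip_width: 0.0255
finger_force: 43.7
clock: 8.45
position: [0.4523, 0.0343, 0.0939]
tool_rot: [3.141, 0.0, 3.027]
force: [-1.0, -0.1, -0.8]
grip_width: 0.0513
finger_force: 0.0
clock: 8.95
position: [0.4534, 0.0343, 0.2104]
tool_rot: [3.141, 0.005, 3.027]
force: [-0.6, 0.2, -0.1]
grip_width: 0.0854
finger_force: 0.0
[0.45344344 0.0343022  0.21043639] [3.14072971 0.00489996 3.02658018]
[[284.9 212. ]
 [284.7 289.2]]
[269 196  30  32 226] [278.6 211.5]
[275 239  20  82 451] [281.7 262.4]
```

View pics/w3.png

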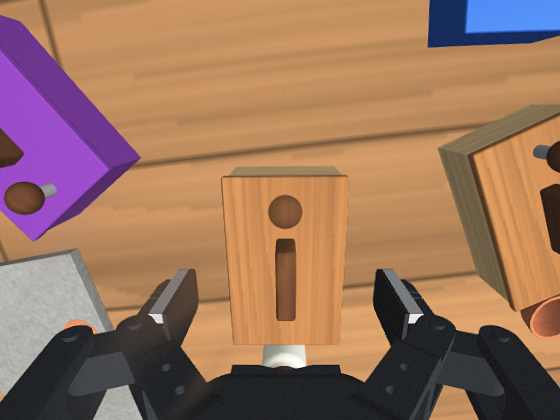

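The box is back where it stood: knob at (285,212), predicted (285,212), handle top at (286,280). Now to the handle.

```bash
python3 -m creep '[[-0.6,0,0,0,0.8],[-1.16,0,0,0,0.7],[-1.16,0,0.7,0,0.6],[-1.16,0,1.4,0,0.6],[-1.16,0,1.96,0,0.6]]' 80; python3 -m creep '[[0,0,0,0,0.6],[0,0,0,0,0.3],[0,0,0,0,0.1],[0,0,0,0,0.1],[0,0,0,0,0.1]]' 80;  python3 -m creep '[[0,0,0,0,0.1],[0,0,-0.1,0,0.1],[0,0,-0.2,0,0.1],[0,0,-0.35,0,0.1],[0,0,-0.5,0,0.1]]'
```

```text
clock: 9.62
position: [0.52, 0.0262, 0.0875]
tool_rot: [-3.141, -0.003, 3.027]
force: [0.8, -0.5, -0.0]
grip_width: 0.0513
finger_force: 0.0
clock: 10.25
position: [0.5219, 0.0265, 0.0917]
tool_rot: [3.141, 0.002, 3.027]
force: [-1.2, 2.4, 8.0]
grip_width: 0.0164
finger_force: 79.1
clock: 10.88
position: [0.5211, 0.0262, 0.121]
tool_rot: [-3.142, 0.0, 3.027]
force: [0.1, -1.2, -8.0]
grip_width: 0.0165
finger_force: 78.5
```

8 N at the handle confirms it is the full box. Raising clear and carrying to the board spot.

```bash
python3 -m creep '[[0,0,-0.3,0,0.1],[0,0,-0.7,0,0.1],[0,0,-1.1,0,0.1],[0,0,-1.5,0,0.1],[0,0,-1.75,0,0.1]]'; python3 -m creep '[[-0.15,-0.35,0,0,0.1],[-0.4,-0.9,0,0,0.1],[-0.65,-1.5,0,0,0.1],[-0.9,-2.1,0,0,0.1],[-1.15,-2.7,0,0,0.1]]';  python3 -m creep '[[-0.25,-0.6,0,0,0.1],[-0.5,-1.2,0,-0.3,0.1],[-0.75,-1.8,0,-0.6,0.1],[-1.0,-2.4,0,-0.9,0.1],[-1.2,-2.8,0,-1.2,0.1]]'; python3 -m creep '[[-0.06,-0.17,0,-0.12,0.1],[-0.06,-0.17,0,-0.12,0.1],[-0.06,-0.17,0,-0.12,0.1],[-0.06,-0.17,0,-0.12,0.1]]'
python3 - <<'E'
from h import *
from workcell import grab_frame
s=status.observe();im=grab_frame("side");cv2.imwrite("pics/side4.png",im);im=grab_frame("wrist");cv2.imwrite("pics/w4.png",im)
print(s['position'],s['tool_rot'],s['force'])
E
```

```text
clock: 11.5
position: [0.5213, 0.0262, 0.2267]
tool_rot: [3.141, 0.001, 3.027]
force: [0.4, -0.5, -8.6]
grip_width: 0.0168
finger_force: 78.7
clock: 12.12
position: [0.5712, -0.1438, 0.2252]
tool_rot: [3.142, -0.001, 3.027]
force: [0.7, 1.8, -8.7]
grip_width: 0.0169
finger_force: 78.7
clock: 12.75
position: [0.6231, -0.3197, 0.2247]
tool_rot: [3.142, -0.001, -3.089]
force: [0.3, 0.8, -8.9]
grip_width: 0.0168
finger_force: 78.8
clock: 13.25
position: [0.6277, -0.3267, 0.2256]
tool_rot: [3.141, 0.0, -3.071]
force: [0.1, 0.1, -8.9]
grip_width: 0.0171
finger_force: 78.9
[ 0.62770857 -0.32672291  0.22555744] [ 3.14145021e+00  4.33341922e-05 -3.07100188e+00] [ 0.07140832  0.09331877 -8.93625653]
```

```bash
python3 -m creep '[[0.03,-0.04,0.4,0,0.1],[0.03,-0.04,0.8,0,0.1],[0.03,-0.04,1.2,0,0.1],[0.03,-0.04,1.6,0,0.1],[0.03,-0.04,1.8,0,0.1]]'; python3 -m creep '[[0,0,0.04,0,0.1],[0,0,0.07,0,0.1],[0,0,0.09,0,0.1],[0,0,0.11,0,0.1],[0,0,0.11,0,0.1]]'
```

```text
clock: 13.98
position: [0.6256, -0.3299, 0.1162]
tool_rot: [3.141, -0.001, -3.072]
force: [0.5, -0.4, -8.7]
grip_width: 0.0165
finger_force: 78.8
clock: 14.6
position: [0.6261, -0.3302, 0.1109]
tool_rot: [-3.142, 0.0, -3.072]
force: [0.2, 0.7, -7.5]
grip_width: 0.0167
finger_force: 78.8
```

```bash
python3 -m creep '[[0,0,0.015,0,0.1],[0,0,0.03,0,0.1],[0,0,0.03,0,0.1]]'; python3 -m creep '[[0,0,0,0,0.5],[0,0,0,0,0.6],[0,0,0,0,0.6],[0,0,0,0,0.6]]';  python3 -m creep '[[0,0,-0.4,0,0.6],[0,0,-1,0,0.6],[0,0,-1.8,0,0.6],[0,0,-2.5,0,0.6],[0,0,-2.5,0,0.6]]'
python3 - <<'E'
from h import *
from workcell import grab_frame
s=status.observe();w=grab_frame("wrist");cv2.imwrite("pics/w5.png",w)
im=grab_frame("side");cv2.imwrite("pics/side5.png",im);C=cam("wrist",s);print(s['position'],s['tool_rot'],s['clock'])
# expected points: board rect & box lid rect
def rect(c,yaw,a0,a1,b,z):
  k,t=np.cos(yaw),np.sin(yaw);return np.array([[c[0]+a*k-bb*t,c[1]+a*t+bb*k,z] for a,bb in((a0,-b),(a1,-b),(a1,b),(a0,b))])
o=[]
for i,A in((w,C),(im,cam("side"))):
  i=cv2.resize(i,None,fx=2,fy=2)
  for r,col in((rect((.626,-.329),.07,-.115,.215,.105,.018),(0,255,0)),(rect((.626,-.329),.07,-.09,.09,.055,.093),(255,0,255))):
    cv2.polylines(i,[np.int32((proj(A,r)+.5)*2)],True,col,1)
  o.append(i)
a=cv2.resize(o[0],(560,420));b=o[1][400:700,520:900]
b=cv2.resize(b,(240,190));O=np.zeros((600,800,3),'u1');O[:420,:560]=a
b=o[1][420:660,540:880];cv2.imwrite("pics/side5c.png",b)
O=np.zeros((600,800,3),'u1');O[:360,:480]=cv2.resize(o[0],(480,360));O[360:600,460:800]=b
cv2.imwrite("pics/f.png",O)
E
```

```text
clock: 14.98
position: [0.6261, -0.3302, 0.1098]
tool_rot: [-3.141, 0.0, -3.072]
force: [-4.8, 2.6, 2.9]
grip_width: 0.0166
finger_force: 80.7
clock: 15.48
position: [0.6261, -0.3303, 0.109]
tool_rot: [-3.141, 0.0, -3.072]
force: [-0.4, 0.1, -0.1]
grip_width: 0.0512
finger_force: 0.0
clock: 16.1
position: [0.6273, -0.3307, 0.2626]
tool_rot: [-3.139, 0.005, -3.072]
force: [0.1, 0.3, -0.7]
grip_width: 0.0512
finger_force: 0.0
[ 0.62726683 -0.33071185  0.26262875] [-3.13889317  0.00484555 -3.07209465] 16.1
```

View pics/f.png

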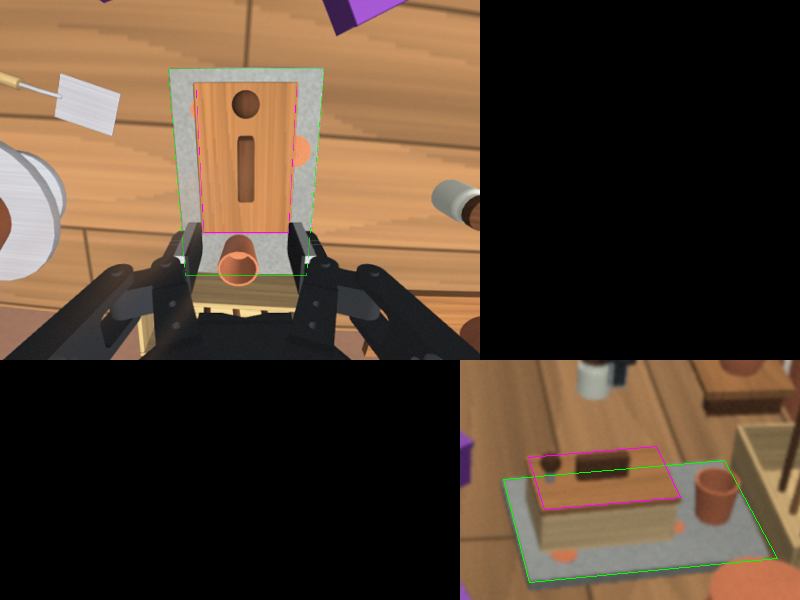

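The box stands flat. In the wrist view its lid fills the predicted outline (columns 195–298, rows 82–232), centred between the board's sides. The cup at (238,260) is upright and clear, and the gripper is free. Handing in.

```bash
python3 -c "
from workcell import bot;print(bot.job_done())"
```

```text
the job is handed in; nothing more can be done
None
```

I tilted one box by its knob, which showed it was the full one (8–9 N when then lifted by its handle), and stood it flat, lengthwise and centred on the clear part of the board; the empty box and the pot were not touched, and the job is handed in.

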